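# Tip a flush specimen plate out of a microscope stage block

## Task

Take the specimen plate with the round hole out of the white stage block: press down its end that lies over the thumb notch so that its other end tips up and stays up, then take hold of the raised end, lift the plate out and lay it gently flat in the shallow steel tray, same side up. Leave the plate with the square hole seated in its slot.

Things in the scene. Friction and masses are not known exactly. Their poses are not given: they have to be found in the camera images.
- round_plate: To take: aluminium, 100 (x) x 36 (y) x 8 mm, 80 g, 26 mm round hole in its middle. Origin: centre of underside, z up. Starts flush with the block's top in either slot, x along the block's x. Its -x end is over the thumb notch: pressing it down (1 to 2 N at 30 mm from the middle) tips the plate 22 degrees to a firm stop, +x end 18 mm proud; it stays as left. Pressing the +x end does nothing.
- square_plate: Plate to leave: same metal and size (100 x 36 x 8 mm), with a 24 mm square hole in its middle; flush in the other slot, and tips just as easily. Origin: centre of its underside.
- block: White stage block, fixed, 140 (x) x 210 (y) x 36 mm high. Origin: centre of underside. Slots along x at y = +50 and -50 mm, 40 mm wide, x -53 to 53 mm, 30 mm deep; in each a black cradle on a stiff pivot under the middle carries a loose plate. Thumb notches 72 mm wide, 20 mm deep, from x = -70 to -12 mm. A raised +x end can be gripped from above by its long sides, fingertips just over the block.
- tray: Shallow open steel tray, fixed, 200 (x) x 150 (y) x 16 mm high, walls and floor 4 mm thick. Origin: centre of its underside.
Not all that is in view belongs to the job. Leave any pink or red look-alike of the round_plate alone.

How it is judged:
By the outcome, as a careful person would: the job done as asked, in the order asked, and still so for the second after the job is handed in, with the robot touching nothing.
It also fails if it takes over 48 s, if anything falls off the work surface, if the arm or the gripper's body presses on something with over 40 N, if the wrist force passes 120 N, or if a joint passes its speed limit or range.

## Robot

A 6-joint arm with a two-finger parallel gripper is mounted at the origin on the work surface. World frame = base frame: x ahead of the robot, y to its left, z up, the work surface at z = 0. Lengths are in m, angles in rad, forces in N, time in s.
With the tool pointing down it reaches from about 0.425 to 0.95 m from the base axis. Payload 3.5 kg.
Tool frame: the origin (TCP) lies on the centre line of the jaws, within the pads' length; the fingertips stand 8 mm ahead of it and the grasp point (between the pads) lies 11 mm behind it; z points along the fingers, y is the line along which they close (so a half turn about z gives the same grasp; the last joint's range is limited). The gripper opens to 85 mm and grips with 20 to 120 N. Pads are 22 mm wide; open, the fingers measure 114 mm over their backs; the gripper's body (76 mm by 85 mm) begins 54 mm behind the grasp point. The pads swing forward as they close: fully open they stand 13 mm farther back than shut.
Start: joints at [1.185, 0.286, 1.577, -0, 1.279, -0.15], TCP at [0.158, 0.656, 0.239] pointing down, gripper open.
Joint ranges: [-2.77, 2.77], [-0.9, 2.22], [0.21, 2.48], [-1.53, 4.67], [0.24, 2.81], [-2.84, 2.84]. Speed limits (rad/s): [2.79, 2.79, 3.14, 3.14, 3.14, 3.14].

## Interface

Orientations are given as a unit quaternion [x, y, z, w].
In Python, from plant import ctrl gives the robot as it stands. The module is installed in compiled form; this text tells all that it offers.
- The arm moves only by the tool send_rows, never from a script. Its argument "steps" is a list of rows, each a list of 5 numbers: the shift along the tool's x, y, z in m, then the turn about the tool's z in degrees, then the opening, from -1 (shut) to 1 (fully open). A call has 1 to 12 rows; each row is the pose to reach, as a shift and turn from the pose commanded when the call began, along the tool's axes at that moment; what a row does not reach only later rows make up. A row lasts 1/10 s, in which the tool goes at most 50 mm and 8.59 degrees, less where a joint would pass 70% of its speed; a pose out of reach is approached as far as the arm can. A call with a gripper value outside its range is refused whole. The fingers move at their own pace and stop on an object; "squeeze" is the grip in N (left out, the last holds). Time passes only in rows, so rows that repeat a pose let the fingers close. It gives the time, the measured TCP pose, the force, the opening and the grip force at its end, in the units of the state.
- ctrl.get_state(): the state, without advancing time (a new reading comes with each control period).
- ctrl.read_camera(name): name is "scene" or "top" or "wrist"; returns the picture (420x560x3 uint8, red, green, blue); there is no depth.
- ctrl.calibration(name): a dict with "intrinsics" (3x3 intrinsics, pixels), "extrinsics" (4x4, takes a point from world to camera coordinates); the wrist camera has in their place "tool_from_camera" (4x4, takes a point from camera to tool coordinates, whose origin is the TCP and whose axes are the flange's). Camera axes: x right, y up, looking along -z (the intrinsics and any distortion apply to the point x, -y, -z); pixel columns grow to the right and rows downward; lengths in m; the calibration is good to about 2 mm. A picture is of the moment at which its call begins: read the wrist's pose just before it. calibration takes no time and is no camera call.
- ctrl.sign_off(): hands the job in; it is judged then, once.
The state is a dict: "time": time; "qpos": joint angles; "dq": joint speeds; "joint_efforts": joint torques, N m; "eef_pos": TCP position; "tcp_rot": TCP orientation; "contact_force": force on the tool from outside, world axes, zero at the start; "wrist_torque": the same for the moment, N m; "opening": opening from 0.0 (shut) to 1.0 (fully open); "finger_force": force on a finger pad.
Only numpy, scipy, OpenCV 4.12 (cv2) and the standard library are available. Lean on these libraries where they do the work, as an engineer would, in place of code of your own. Each camera call takes 0.05 s, during which the arm holds its last target. There are 200 camera calls.

## Working session

There is one attempt and no reset: what is moved stays moved. The work goes in short steps, Python scripts to look and compute and a tool call to move; the robot and the scene stay as the last step left them, time stands still between calls to the robot, and variables do not carry over. Pictures are saved under pics/ and viewed, at most 10 in all, crops included, and the job is handed in when it is done.

Besides the shell and the picture viewer there is one more tool, called after ">>>" as name(argument=value, ...), one argument or row to a line, values as JSON. send_rows: Moves the arm, as the interface text tells. Its arguments: {"type":"object","properties":{"steps":{"type":"array","items":{"type":"array","items":{"type":"number"}}},"squeeze":{"type":"number"}},"required":["steps"]}

```bash
mkdir -p pics
python3 - <<'E'
from plant import ctrl
import cv2,numpy as np
s=ctrl.get_state();print(s)
for n in("top","scene"):
    cv2.imwrite(f"pics/{n}0.png",ctrl.read_camera(n)[:,:,::-1]);print(n,ctrl.calibration(n))
print(ctrl.calibration("wrist"))
E
```

```text
{'time': 0.0, 'qpos': array([ 1.18500324e+00,  2.87178306e-01,  1.57815615e+00,  7.82926407e-06,
        1.27860201e+00, -1.49989812e-01]), 'dq': array([-0.00085591,  0.0001919 ,  0.0010346 ,  0.00132809,  0.0005576 ,
        0.00186286]), 'joint_efforts': array([ 5.00148271e-04, -4.05993104e+01, -2.92614752e+01, -1.75523628e-04,
        5.90275842e-03, -8.05053986e-06]), 'eef_pos': array([0.15741936, 0.65573956, 0.23795002]), 'tcp_rot': array([ 1.17629714e-01,  9.93056835e-01, -1.12911472e-03, -3.13816012e-04]), 'contact_force': array([0.09920024, 0.29630121, 0.82915658]), 'wrist_torque': array([ 0.0162595 , -0.02383738,  0.03916039]), 'finger_force': 0.0, 'opening': 1.0049985587387777}
top {'intrinsics': array([[458.36908188,   0.        , 269.59479659],
       [  0.        , 458.36908188, 205.56251208],
       [  0.        ,   0.        ,   1.        ]]), 'extrinsics': array([[ 5.78804173e-04, -9.99881833e-01,  1.53618161e-02,
        -2.59611905e-02],
       [ 9.97910438e-01,  1.57005043e-03,  6.45932858e-02,
        -4.70545254e-01],
       [-6.46097718e-02,  1.52923298e-02,  9.
[... 394 characters left out ...]
877, -0.06375706,  0.78081645,  0.25994397],
       [ 0.77263003,  0.11492846,  0.62436711, -1.3722995 ],
       [ 0.        ,  0.        ,  0.        ,  1.        ]])}
{'intrinsics': array([[289.42999191,   0.        , 283.17091084],
       [  0.        , 289.42999191, 208.42559344],
       [  0.        ,   0.        ,   1.        ]]), 'tool_from_camera': array([[ 3.62528814e-05,  9.52186684e-01,  3.05516805e-01,
         7.83318062e-02],
       [ 9.99999378e-01,  3.06021589e-04, -1.07242068e-03,
         1.41947295e-04],
       [-1.11463943e-03,  3.05516654e-01, -9.52186080e-01,
        -1.34368422e-01],
       [ 0.00000000e+00,  0.00000000e+00,  0.00000000e+00,
         1.00000000e+00]])}
```

View pics/top0.png

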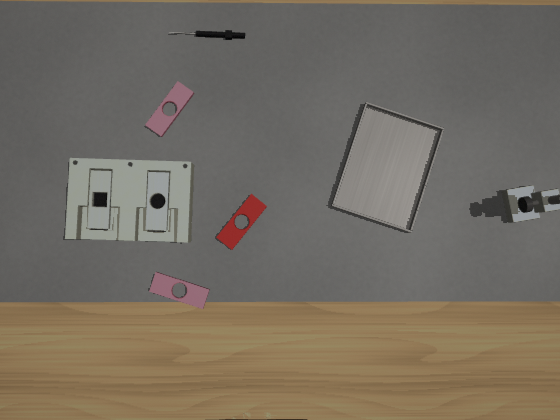

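View pics/scene0.png

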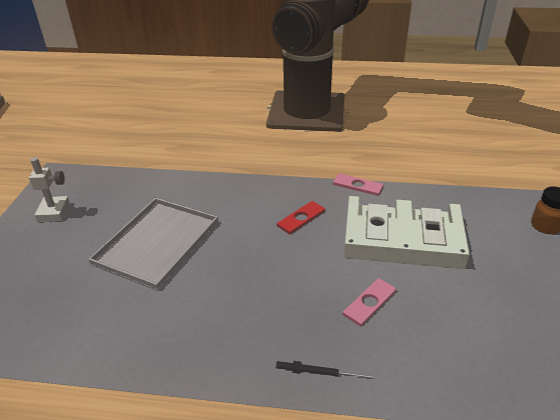

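The top view shows the block on the left, with its thumb notches toward the robot (image bottom). The round-hole plate is at about (157,201) and the square-hole plate at (100,200). The tray corners are near (366,103), (441,129), (410,232) and (330,206). The pink and red plates are decoys.

```bash
cat > h.py <<'E'
import numpy as np,cv2
from plant import ctrl
from scipy.spatial.transform import Rotation as R
def toW(name,px,z,s=None):
    c=ctrl.calibration(name);K=c["intrinsics"]
    if name=="wrist":
        T=np.eye(4);T[:3,:3]=R.from_quat(s["tcp_rot"]).as_matrix();T[:3,3]=s["eef_pos"];M=T@c["tool_from_camera"]
    else: M=np.linalg.inv(c["extrinsics"])
    p=np.c_[np.atleast_2d(px),np.ones(len(np.atleast_2d(px)))]@np.linalg.inv(K).T
    d=(p*[1,-1,-1])@M[:3,:3].T;o=M[:3,3]
    return o+d*((z-o[2])/d[:,2])[:,None]
def totool(s,P): return (np.asarray(P)-s["eef_pos"])@R.from_quat(s["tcp_rot"]).as_matrix()
E
python3 - <<'E'
from h import *
print("tray",toW("top",[(366,103),(441,129),(410,232),(330,206)],.016).round(4))
print("holes",toW("top",[(157.5,201),(100,199.5)],.036).round(4))
im=cv2.imread("pics/top0.png")[145:250,55:205]
cv2.imwrite("pics/c1.png",cv2.resize(im,None,fx=5,fy=5,interpolation=cv2.INTER_CUBIC))
E
```

```text
tray [[ 0.6564 -0.1994  0.016 ]
 [ 0.6094 -0.3345  0.016 ]
 [ 0.4239 -0.2748  0.016 ]
 [ 0.4699 -0.1328  0.016 ]]
holes [[0.4768 0.1682 0.036 ]
 [0.4792 0.2669 0.036 ]]
```

View pics/c1.png

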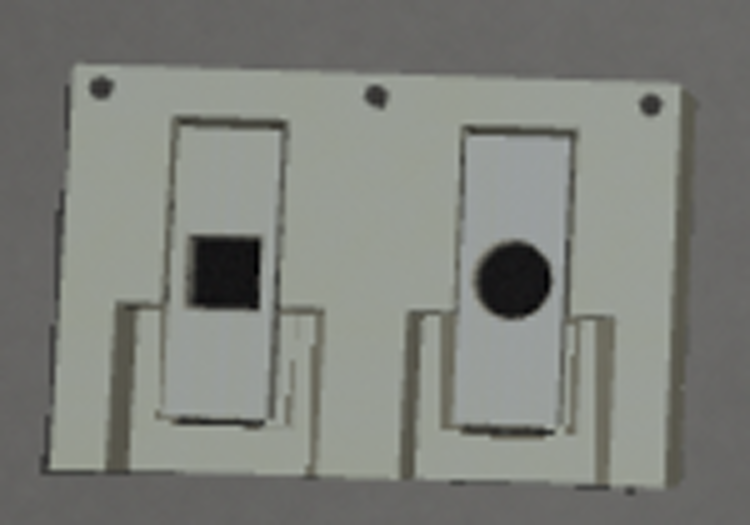

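Run:
```python
from h import *
f=lambda L:np.array(L)/5+[55,145]-0.4
A=toW("top",f([(463,137),(576,137),(560,432),(452,428)]),.036);print(A.round(4),A.mean(0).round(4))
for a,b in((0,3),(1,2)): d=A[a]-A[b];print(np.degrees(np.arctan2(d[1],d[0])),np.hypot(*d[:2]))
B=toW("top",f([(74,65),(682,82),(668,487),(42,470)]),.036);print(B.round(4),B.mean(0).round(4))
for a,b in((0,3),(1,2),(0,1),(3,2)): d=B[a]-B[b];print(np.degrees(np.arctan2(d[1],d[0])),np.hypot(*d[:2]))
s=ctrl.get_state();print(totool(s,[.442,.170,.20]))
```

```text
[[0.5271 0.1868 0.036 ]
 [0.5272 0.1478 0.036 ]
 [0.4252 0.1518 0.036 ]
 [0.4265 0.1888 0.036 ]] [0.4765 0.1688 0.036 ]
-1.1246846745722114 0.10063040417329872
-2.238591127348302 0.10213935085791018
[[0.5518 0.3213 0.036 ]
 [0.5466 0.1114 0.036 ]
 [0.4063 0.1146 0.036 ]
 [0.4121 0.3282 0.036 ]] [0.4792 0.2189 0.036 ]
-2.8155763079592355 0.13994933208552565
-1.2925145614364284 0.14025258042772976
88.55780810886976 0.20997955524508932
88.46585276061981 0.21370049604532732
[-0.39017033 -0.40577732  0.03877456]
```

>>> send_rows(
  steps=[
    [-0.39, -0.406, 0.03, -12, -1],
    [-0.39, -0.406, 0.03, -12, -1],
    [-0.39, -0.406, 0.03, -12, -1],
    [-0.39, -0.406, 0.03, -12, -1],
    [-0.39, -0.406, 0.03, -12, -1],
    [-0.39, -0.406, 0.03, -12, -1],
    [-0.39, -0.406, 0.03, -12, -1],
    [-0.39, -0.406, 0.03, -12, -1],
    [-0.39, -0.406, 0.03, -12, -1],
    [-0.39, -0.406, 0.03, -12, -1],
    [-0.39, -0.406, 0.03, -12, -1],
    [-0.39, -0.406, 0.03, -12, -1],
  ],
  squeeze=40,
)

```text
time: 1.3
eef_pos: [0.4434, 0.1669, 0.2089]
tcp_rot: [0.016, 1.0, -0.001, -0.0]
contact_force: [-0.4, 1.5, -0.7]
opening: -0.002
finger_force: 0.0
```

Run:
```python
from h import *
s=ctrl.get_state();im=ctrl.read_camera("wrist")
print(s["time"],s["eef_pos"],R.from_quat(s["tcp_rot"]).as_matrix().round(4),s["opening"],s["contact_force"])
np.save("s1.npy",np.r_[s["eef_pos"],s["tcp_rot"]])
cv2.imwrite("pics/w1.png",im[:,:,::-1])
```

```text
1.3 [0.44337471 0.16694446 0.20887195] [[-9.995e-01  3.120e-02 -2.000e-04]
 [ 3.120e-02  9.995e-01 -1.100e-03]
 [ 1.000e-04 -1.100e-03 -1.000e+00]] -0.0016899903161895855 [-0.35358123  1.47435002 -0.69332565]
```

View pics/w1.png

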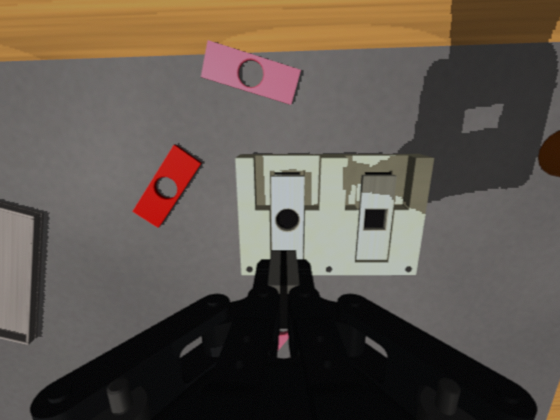

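The wrist view shows the round hole at (287,219), with the plate's notch end at image top (row about 172) and spanning columns 271–304. The square plate is at (374,219).

Run:
```python
from h import *
v=np.load("s1.npy");s=dict(eef_pos=v[:3],tcp_rot=v[3:])
print(toW("wrist",[(287.3,219),(374.5,219),(271,173),(304,173)],.036,s).round(4))
print(totool(s,[.440,.169,.060]))
```

```text
[[0.4764 0.1709 0.036 ]
 [0.4794 0.2692 0.036 ]
 [0.4234 0.1548 0.036 ]
 [0.4245 0.1902 0.036 ]]
[0.00341861 0.00211345 0.14887014]
```

>>> send_rows(
  steps=[
    [0.003, 0.004, 0.05, 0, -1],
    [0.003, 0.004, 0.1, 0, -1],
    [0.003, 0.004, 0.135, 0, -1],
    [0.003, 0.004, 0.15, 0, -1],
    [0.003, 0.004, 0.15, 0, -1],
    [0.003, 0.004, 0.15, 0, -1],
  ],
)

```text
time: 1.95
eef_pos: [0.4389, 0.1755, 0.0596]
tcp_rot: [0.013, 1.0, 0.0, -0.0]
contact_force: [-0.8, -0.3, 0.9]
opening: -0.001
finger_force: 0.0
```

>>> send_rows(
  steps=[
    [0, 0, 0.004, 0, -1],
    [0, 0, 0.008, 0, -1],
    [0, 0, 0.012, 0, -1],
    [0, 0, 0.015, 0, -1],
    [0, 0, 0.017, 0, -1],
    [0, 0, 0.019, 0, -1],
    [0, 0, 0.02, 0, -1],
    [0, 0, 0.02, 0, -1],
  ],
)

```text
time: 2.75
eef_pos: [0.4389, 0.1745, 0.0391]
tcp_rot: [0.013, 1.0, -0.0, -0.0]
contact_force: [-0.6, -0.0, 0.8]
opening: -0.004
finger_force: 0.2
```

>>> send_rows(
  steps=[
    [0, 0.003, 0.002, 0, -1],
    [0, 0.003, 0.004, 0, -1],
    [0, 0.003, 0.005, 0, -1],
    [0, 0.003, 0.005, 0, -1],
  ],
)

```text
time: 3.15
eef_pos: [0.4395, 0.1776, 0.0342]
tcp_rot: [0.013, 1.0, 0.0, 0.0]
contact_force: [0.1, -0.8, 0.1]
opening: 0.001
finger_force: 0.2
```

Run:
```python
from h import *
s=ctrl.get_state();im=ctrl.read_camera("scene")
print(s["time"],s["eef_pos"],s["contact_force"],s["wrist_torque"])
cv2.imwrite("pics/s2.png",cv2.resize(im[170:290,310:490,::-1],None,fx=4,fy=4,interpolation=cv2.INTER_CUBIC))
```

```text
3.15 [0.43946647 0.17756175 0.03424509] [ 0.07764107 -0.82090268  0.08577367] [-0.09626242  0.01235957  0.02066718]
```

View pics/s2.png

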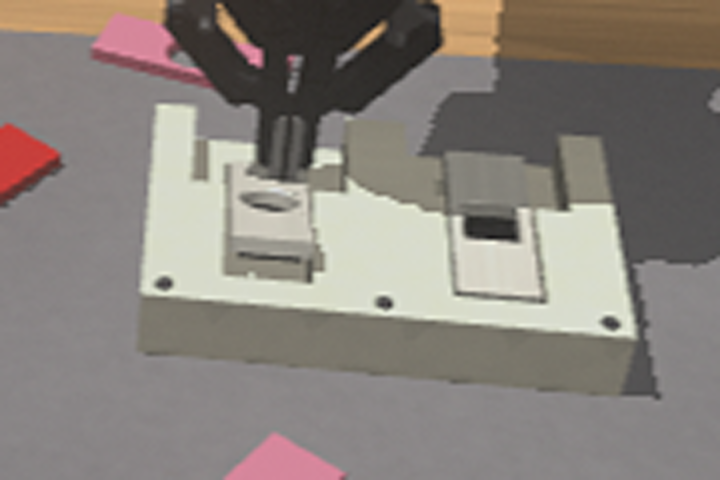

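The round plate is tipping and its +x end, near (270,255), is already raised. The square plate is still flush. I'll press on to the stop and correct y.

>>> send_rows(
  steps=[
    [0, -0.005, 0.001, 0, -1],
    [0, -0.005, 0.002, 0, -1],
    [0, -0.005, 0.002, 0, -1],
    [0, -0.005, 0.002, 0, -1],
  ],
)

```text
time: 3.6
eef_pos: [0.4393, 0.1724, 0.0325]
tcp_rot: [0.013, 1.0, -0.0, 0.0]
contact_force: [0.8, -0.7, 3.4]
opening: 0.002
finger_force: 1.3
```

>>> send_rows(
  steps=[
    [0, 0, 0.001, 0, -1],
    [0, 0, 0.002, 0, -1],
    [0, 0, 0.002, 0, -1],
    [0, 0, 0.002, 0, -1],
  ],
)

```text
time: 4.0
eef_pos: [0.4395, 0.1725, 0.032]
tcp_rot: [0.013, 1.0, -0.0, -0.0]
contact_force: [-5.4, -1.7, 13.7]
opening: 0.001
finger_force: 7.1
```

>>> send_rows(
  steps=[
    [0, 0, -0.03, 0, -1],
    [0, 0, -0.07, 0, -1],
    [0, 0, -0.1, 0, -1],
    [-0.04, -0.001, -0.1, 0, 0.4],
    [-0.073, -0.0015, -0.1, 0, 0.4],
    [-0.073, -0.0015, -0.1, 0, 0.4],
    [-0.073, -0.0015, -0.1, 0, 0.4],
    [-0.073, -0.0015, -0.1, 0, 0.4],
  ],
)

```text
time: 4.8
eef_pos: [0.5105, 0.1691, 0.1292]
tcp_rot: [0.013, 1.0, -0.0, -0.001]
contact_force: [0.9, 0.0, -0.1]
opening: 0.699
finger_force: 0.0
```

Run:
```python
from h import *
s=ctrl.get_state();im=ctrl.read_camera("wrist");i2=ctrl.read_camera("scene")
print(s["time"],s["eef_pos"],s["contact_force"],s["opening"],s["tcp_rot"])
np.save("s2.npy",np.r_[s["eef_pos"],s["tcp_rot"]])
a=im[:,:,::-1];b=cv2.resize(i2[170:290,310:490,::-1],None,fx=2,fy=2,interpolation=cv2.INTER_CUBIC)
c=np.zeros((600,560,3),np.uint8);c[:330]=a[90:420];c[345:585,:360]=b
cv2.imwrite("pics/w3.png",c)
```

```text
4.8 [0.51049786 0.16906813 0.12921197] [ 0.86198197  0.04868785 -0.11633283] 0.699161535002708 [ 1.30819583e-02  9.99913542e-01 -1.70661780e-04 -1.31985976e-03]
```

View pics/w3.png

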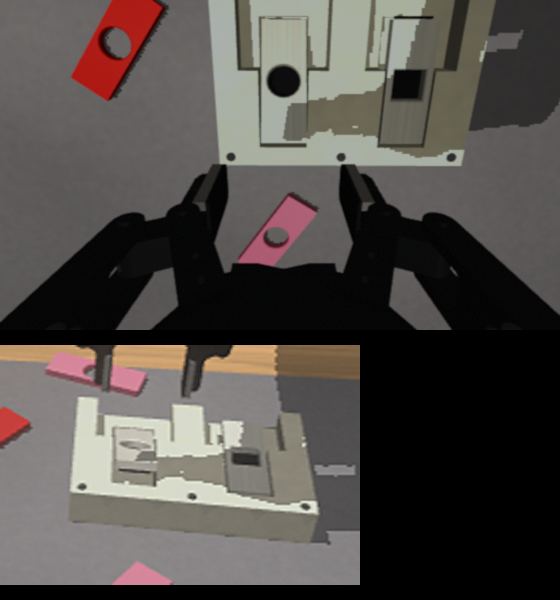

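The wrist view shows the round plate at cols 260–311 and the jaws straddling it. I can't tell from this whether the +x end stayed up, so I'll zoom in on the scene camera.

Run:
```python
from h import *
i2=ctrl.read_camera("scene");w=ctrl.read_camera("wrist")
f=lambda im,r,c,k:cv2.resize(im[r:r+60,c:c+75],None,fx=k,fy=k,interpolation=cv2.INTER_CUBIC)
a=cv2.imread("pics/scene0.png")
x=np.hstack([f(a,195,345,5),f(i2[:,:,::-1],195,345,5)])
y=cv2.resize(w[90:260,200:460,::-1],(480,300))
c=np.zeros((600,750,3),np.uint8);c[:300]=x;c[300:,:480]=y;cv2.imwrite("pics/s4.png",c)
```

```text
(no output)
```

View pics/s4.png

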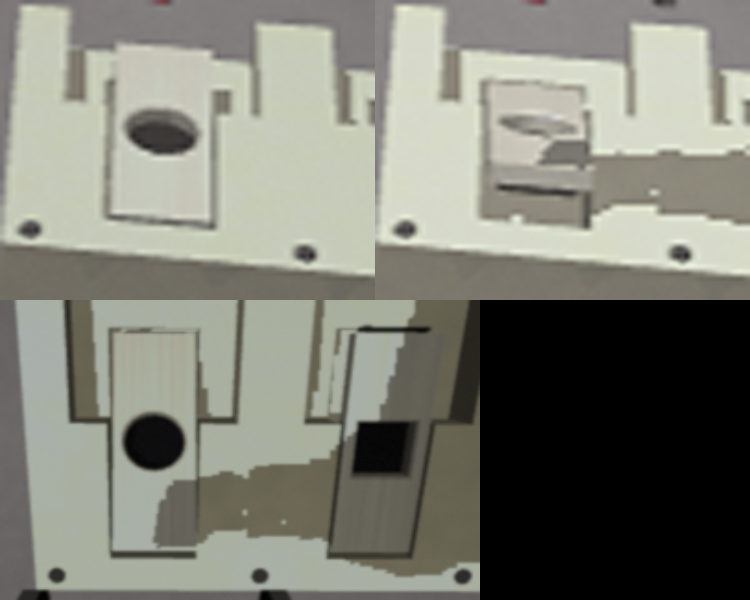

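After the press (right crop), the plate is clearly tipped, with the +x end up and its end face visible at row ~175. The square plate is unchanged. In the wrist image the raised end edge is at about (261–306, 231).

Run:
```python
from h import *
v=np.load("s2.npy");s=dict(eef_pos=v[:3],tcp_rot=v[3:])
print(toW("wrist",[(260.7,231.5),(306.2,231.5)],.054,s).round(4),toW("wrist",[(260,107),(307,107)],.017,s).round(4))
```

```text
[[0.5177 0.1517 0.054 ]
 [0.5187 0.1872 0.054 ]] [[0.4249 0.153  0.017 ]
 [0.4259 0.1909 0.017 ]]
```

>>> send_rows(
  steps=[
    [0.0025, 0.0005, 0.03, 0, 0.3],
    [0.0025, 0.0005, 0.06, 0, 0.3],
    [0.0025, 0.0005, 0.075, 0, 0.3],
    [0.0025, 0.0005, 0.082, 0, 0.3],
    [0.0025, 0.0005, 0.084, 0, 0.3],
    [0.0025, 0.0005, 0.084, 0, 0.3],
  ],
)

```text
time: 5.6
eef_pos: [0.5102, 0.1698, 0.0471]
tcp_rot: [0.013, 1.0, 0.0, 0.001]
contact_force: [0.2, -0.0, 0.1]
opening: 0.652
finger_force: 0.0
```

>>> send_rows(
  steps=[
    [0, 0, 0, 0, -1],
    [0, 0, 0, 0, -1],
    [0, 0, 0, 0, -1],
    [0, 0, 0, 0, -1],
    [0, 0, 0, 0, -1],
    [0, 0, 0, 0, -1],
  ],
  squeeze=40,
)

```text
time: 6.2
eef_pos: [0.5107, 0.1698, 0.0475]
tcp_rot: [0.013, 1.0, 0.0, 0.001]
contact_force: [0.9, -0.4, 5.8]
opening: 0.406
finger_force: 41.1
```

>>> send_rows(
  steps=[
    [0, 0, -0.005, 0, -1],
    [0, 0, -0.01, 0, -1],
    [0, 0, -0.02, 0, -1],
    [0, 0, -0.03, 0, -1],
    [0, 0, -0.045, 0, -1],
    [0, 0, -0.06, 0, -1],
    [0, 0, -0.08, 0, -1],
    [0, 0, -0.1, 0, -1],
    [0, 0, -0.12, 0, -1],
    [0, 0, -0.12, 0, -1],
    [0, 0, -0.12, 0, -1],
  ],
)

```text
time: 7.3
eef_pos: [0.5098, 0.1697, 0.1672]
tcp_rot: [0.013, 1.0, 0.0, 0.001]
contact_force: [-1.1, -0.3, -0.5]
opening: 0.408
finger_force: 40.5
```

Run:
```python
from h import *
s=ctrl.get_state();im=ctrl.read_camera("wrist");i2=ctrl.read_camera("scene")
print(s["time"],s["eef_pos"],s["contact_force"],s["opening"],s["finger_force"],s["tcp_rot"])
c=np.zeros((600,560,3),np.uint8);c[:300]=im[0:300,:,::-1];c[300:]=cv2.resize(i2[100:280,280:480,::-1],None,fx=2.8,fy=1.667)
cv2.imwrite("pics/w5.png",c)
# target: grip point 32mm (horizontal) +x of plate centre along plate axis at tray angle
a=np.radians(-18.7);g=np.array([.540,-.235])+.036*np.array([np.cos(a),np.sin(a)])
print(g,totool(s,[g[0],g[1],.12]))
```

```text
7.3 [0.50977728 0.16969863 0.16715092] [-1.12142179 -0.33330282 -0.54955807] 0.4081663253827843 40.46010911464691 [1.31676429e-02 9.99912940e-01 1.17502593e-04 8.43825437e-04]
[ 0.57409957 -0.24654207] [-0.07518142 -0.41441469  0.04717104]
```

View pics/w5.png

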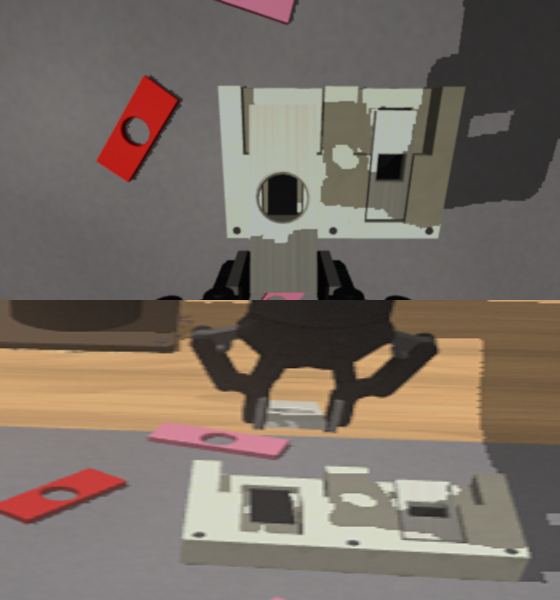

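The plate is held by its raised end, with the far end hanging lower. The round slot is empty and the square plate is still seated. Next I'll carry it to the tray.

>>> send_rows(
  steps=[
    [-0.003, -0.016, 0, 1, -1],
    [-0.009, -0.048, 0, 3, -1],
    [-0.016, -0.088, 0, 5, -1],
    [-0.023, -0.128, 0, 7, -1],
    [-0.03, -0.168, 0, 9, -1],
    [-0.037, -0.208, 0, 11, -1],
    [-0.044, -0.248, 0, 13, -1],
    [-0.051, -0.288, 0, 15, -1],
    [-0.058, -0.328, 0, 16, -1],
    [-0.066, -0.368, 0, 17, -1],
    [-0.072, -0.398, 0, 17, -1],
    [-0.075, -0.414, 0, 17, -1],
  ],
)

```text
time: 8.6
eef_pos: [0.573, -0.2484, 0.1646]
tcp_rot: [0.162, 0.987, 0.0, -0.001]
contact_force: [-0.6, 0.5, -1.5]
opening: 0.406
finger_force: 40.5
```

>>> send_rows(
  steps=[
    [0, 0, 0.02, 0, -1],
    [0, 0, 0.05, 0, -1],
    [0, 0, 0.07, 0, -1],
    [0, 0, 0.08, 0, -1],
    [0, 0, 0.085, 0, -1],
    [0, 0, 0.085, 0, -1],
    [0, 0, 0.085, 0, -1],
  ],
)

```text
time: 9.3
eef_pos: [0.5744, -0.2464, 0.0825]
tcp_rot: [0.161, 0.987, -0.0, 0.001]
contact_force: [-0.9, -0.6, -0.5]
opening: 0.404
finger_force: 40.5
```

Run:
```python
from h import *
s=ctrl.get_state();im=ctrl.read_camera("wrist");i2=ctrl.read_camera("scene")
print(s["time"],s["eef_pos"],s["contact_force"],s["opening"],s["finger_force"],s["tcp_rot"])
c=np.zeros((600,560,3),np.uint8);c[:300]=im[0:300,:,::-1];c[300:]=cv2.resize(i2[150:300,70:250,::-1],(560,300))
cv2.imwrite("pics/w6.png",c)
```

```text
9.3 [ 0.57435745 -0.24638045  0.08254985] [-0.92639614 -0.60880785 -0.50512895] 0.4037599842897066 40.45598924160004 [ 1.60657536e-01  9.87009698e-01 -3.77184979e-04  9.33024895e-04]
```

View pics/w6.png

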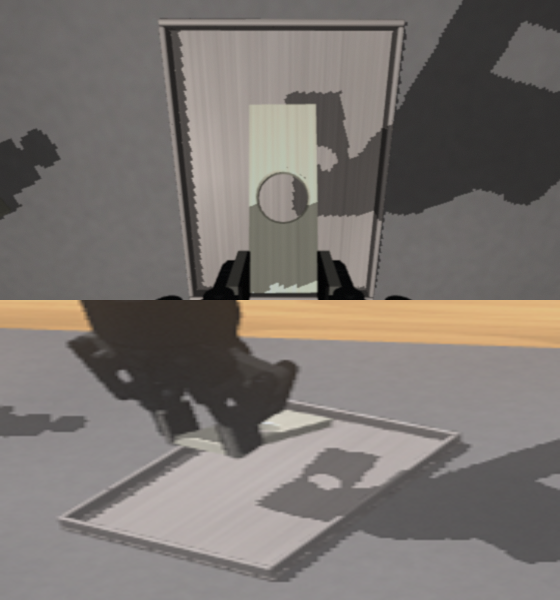

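The plate is centred in the tray and aligned with it, near end high. I'll ease the grip so it can pivot, then lower slowly.

>>> send_rows(
  steps=[
    [0, 0, 0.01, 0, -1],
    [0, 0, 0.02, 0, -1],
    [0, 0, 0.028, 0, -1],
    [0, 0, 0.034, 0, -1],
    [0, 0, 0.037, 0, -1],
    [0, 0, 0.039, 0, -1],
    [0, 0, 0.041, 0, -1],
    [0, 0, 0.043, 0, -1],
    [0, 0, 0.045, 0, -1],
    [0, 0, 0.047, 0, -1],
    [0, 0, 0.047, 0, -1],
  ],
  squeeze=20,
)

```text
time: 10.5
eef_pos: [0.5754, -0.2473, 0.0357]
tcp_rot: [0.161, 0.987, -0.001, 0.002]
contact_force: [3.6, -0.6, 5.7]
opening: 0.409
finger_force: 41.2
```

>>> send_rows(
  steps=[
    [0, 0, 0.002, 0, -1],
    [0, 0, 0.004, 0, -1],
    [0, 0, 0.006, 0, -1],
    [0, 0, 0.008, 0, -1],
    [0, 0, 0.01, 0, -1],
    [0, 0, 0.012, 0, -1],
    [0, 0, 0.014, 0, -1],
    [0, 0, 0.014, 0, -1],
  ],
)

```text
time: 11.3
eef_pos: [0.573, -0.2459, 0.0196]
tcp_rot: [0.161, 0.987, 0.0, -0.001]
contact_force: [2.1, -1.1, 3.8]
opening: 0.405
finger_force: 41.1
```

>>> send_rows(
  steps=[
    [0, 0, 0.002, 0, -1],
    [0, 0, 0.004, 0, -1],
    [0, 0, 0.006, 0, -1],
    [0, 0, 0.006, 0, -1],
  ],
)

```text
time: 11.7
eef_pos: [0.5732, -0.246, 0.0138]
tcp_rot: [0.161, 0.987, 0.0, -0.0]
contact_force: [2.2, -0.9, 2.9]
opening: 0.409
finger_force: 40.9
```

Run:
```python
from h import *
s=ctrl.get_state();im=ctrl.read_camera("wrist");i2=ctrl.read_camera("scene")
print(s["time"],s["eef_pos"],s["contact_force"],s["opening"],s["finger_force"])
c=np.zeros((600,560,3),np.uint8);c[:300]=im[0:300,:,::-1];c[300:]=cv2.resize(i2[180:280,130:250,::-1],(560,300))
cv2.imwrite("pics/w7.png",c)
```

```text
11.7 [ 0.57323971 -0.24599424  0.0138052 ] [ 2.19940584 -0.9487487   2.85307415] 0.4088998672615781 40.924124121665955
```

View pics/w7.png

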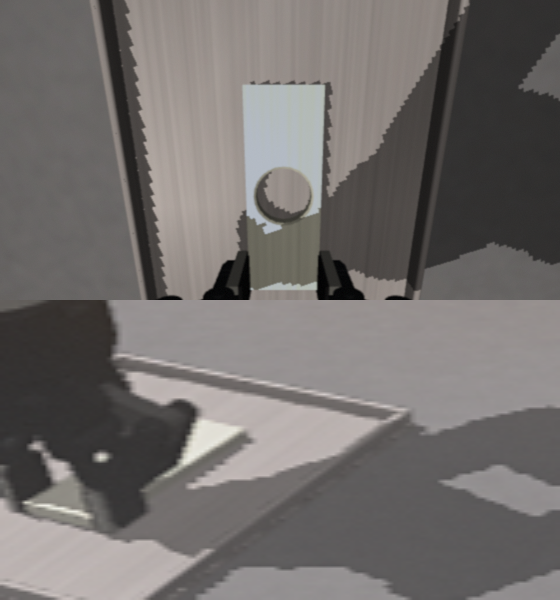

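The plate is nearly flat in the tray. I'll finish by feel, in 1 mm steps.

>>> send_rows(
  steps=[
    [0, 0, 0.001, 0, -1],
    [0, 0, 0.002, 0, -1],
    [0, 0, 0.002, 0, -1],
  ],
)

```text
time: 12.1
eef_pos: [0.5735, -0.246, 0.0121]
tcp_rot: [0.161, 0.987, 0.0, -0.0]
contact_force: [1.9, -1.4, 3.2]
opening: 0.405
finger_force: 40.9
```

>>> send_rows(
  steps=[
    [0, 0, 0.001, 0, -1],
    [0, 0, 0.001, 0, -1],
  ],
)

```text
time: 12.3
eef_pos: [0.5736, -0.2461, 0.0114]
tcp_rot: [0.161, 0.987, 0.0, -0.0]
contact_force: [1.5, -0.2, 4.3]
opening: 0.407
finger_force: 41.2
```

>>> send_rows(
  steps=[
    [0, 0, 0.001, 0, -1],
    [0, 0, 0.001, 0, -1],
  ],
)

```text
time: 12.5
eef_pos: [0.5736, -0.2461, 0.0113]
tcp_rot: [0.161, 0.987, 0.0, -0.0]
contact_force: [-0.6, 0.6, 8.8]
opening: 0.412
finger_force: 43.9
```

>>> send_rows(
  steps=[
    [0, 0, 0, 0, -0.1],
    [0, 0, 0, 0, 0.1],
    [0, 0, 0, 0, 0.3],
    [0, 0, 0, 0, 0.3],
    [0, 0, -0.01, 0, 0.3],
    [0, 0, -0.03, 0, 0.3],
    [0, 0, -0.07, 0, 0.3],
    [0, 0, -0.12, 0, 0.3],
    [0, 0, -0.15, 0, 0.3],
    [0, 0, -0.15, 0, 0.3],
  ],
)

```text
time: 13.5
eef_pos: [0.5767, -0.2481, 0.1679]
tcp_rot: [0.161, 0.987, -0.002, 0.006]
contact_force: [0.0, -0.7, -0.1]
opening: 0.65
finger_force: 0.0
```

Run:
```python
from h import *
s=ctrl.get_state();im=ctrl.read_camera("wrist");t=ctrl.read_camera("top")
print(s["time"],s["eef_pos"],s["opening"],s["finger_force"],s["contact_force"])
# numeric check: plate is brighter than tray; print area-rect in metres at z=.012 (wrist)
hsv=cv2.cvtColor(im,cv2.COLOR_RGB2HSV);print(hsv[120:300:30,283])
g=cv2.cvtColor(im,cv2.COLOR_RGB2GRAY).astype(int);print(g[120:300:20,220:350:6])
```

```text
13.5 [ 0.5766954  -0.24805169  0.16794615] 0.6498678038313577 0.0 [ 0.04431453 -0.68323574 -0.07106105]
[[106  19 200]
 [ 13  22 160]
 [106  19 200]
 [ 13  23 153]
 [ 13  24  97]
 [  8  10 107]]
[[163 160 161 157 155 153 156 150 190 190 191 191 189 190 109 146 148 146
  144 144 143 143]
 [169 163 164 162 155 155 157 152 192 123 149 149 146 190  87 149 150  75
   74  75  72  72]
 [167 164 160 162 155 157 156 151 191 180  69 104 109 191  73 146 148  72
   73  73  72  74]
 [118 161 154 158 152 157 154 151 188 191 190 190 190 190  75 145 145 141
  137 141 143 145]
 [ 74 156 155 157 151 153 151 149 151 148 143 143 140 142 143 145 143 143
  136 142 146 149]
 [ 72 153 150 155 150 151 150 147 150 144 142 141 142 142 143 147 146 145
  142 147 148 147]
 [ 66 101 131 116  97  94  94 110 128 120 116  94  88 107 112 136 119 121
  103 101 124 108]
 [ 44   5 101 108 111 107 108 108 107 106 108 110 105 107 104 106 105 105
  104 102   4  44]
 [  4   6  61 103 103 106 106 105 104 105 106 105 105 106 104 106 107 105
  105  81   6   4]]
```

Run:
```python
from h import *
s=ctrl.get_state();im=ctrl.read_camera("wrist")
h=cv2.cvtColor(im,cv2.COLOR_RGB2HSV)
m=((abs(h[:,:,0].astype(int)-106)<12)&(h[:,:,2]>180)).astype(np.uint8)
cs,_=cv2.findContours(m,cv2.RETR_EXTERNAL,2)
c=max(cs,key=cv2.contourArea)[:,0].astype(float)
P=toW("wrist",c,.012,s)[:,:2].astype(np.float32)
print(cv2.minAreaRect(P)); b=cv2.approxPolyDP(c.astype(np.float32).reshape(-1,1,2),6,True)[:,0]
print(b, toW("wrist",b,.012,s).round(4))
```

```text
((0.532521665096283, -0.23771637678146362), (0.02453630231320858, 0.09805508702993393), 71.57246398925781)
[[266. 101.]
 [266. 201.]
 [290. 203.]
 [290. 169.]
 [268. 159.]
 [275. 141.]
 [290. 140.]
 [290. 101.]
 [286. 117.]
 [284. 101.]] [[ 0.4827 -0.2321  0.012 ]
 [ 0.5731 -0.2642  0.012 ]
 [ 0.5829 -0.2416  0.012 ]
 [ 0.5496 -0.2307  0.012 ]
 [ 0.5334 -0.248   0.012 ]
 [ 0.5194 -0.2359  0.012 ]
 [ 0.523  -0.222   0.012 ]
 [ 0.4897 -0.2111  0.012 ]
 [ 0.5019 -0.219   0.012 ]
 [ 0.488  -0.2164  0.012 ]]
```

```bash
python3 -c "
from plant import ctrl
print(ctrl.sign_off())"
```

```text
the job is handed in; nothing more can be done
None
```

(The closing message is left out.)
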